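# Lock the spice tubes into their rack

## Task

Make the spice rack ready to carry: stand the loose spice tube in the rack's empty hole and turn both tubes so that the eyes on their tops line up with the eyes in the rack's two end plates. Then take the locking rod off the chopping board and thread it from the left end through all four eyes until its handle sits fully home against the left end plate, and let go. Keep the tubes upright and leave the other things alone.

Things in the scene. Friction and masses are not known exactly. Their poses are not given: they have to be found in the camera images.
- rack: Wooden spice rack fixed to the worktop, 76 x 150 x 129 mm. Origin: centre of its underside; z up; y = line of the eyes, pointing to its left end. Foot board 10 mm thick; deck 60 mm wide (z 40 to 46) with two 33 mm through holes at y = +24 and -24; tubes stand through them on the foot board. At y = +66 and -66 an end plate 10 mm thick, 28 mm wide (60 below z = 50), 129 mm high, has a round eye
- eye_left (a point): centre of the left end plate's eye (17 mm diameter) on its outer face: rack x = 0, y = +71, z = 114 mm. The rod goes in here, in the direction of rack -y
- eye_right (a point): centre of the right end plate's eye (17 mm diameter) on its outer face: rack x = 0, y = -71, z = 114 mm
- hole_left (a point): left tube place: point on the rack's axis where the centre of a tube's underside stands (rack y = +24, z = 10 mm)
- hole_right (a point): right tube place (rack y = -24, z = 10 mm)
- tube_a: spice tube standing in the rack's left hole, free to turn there, its eye 17 to 40 degrees out of line. Metal can, 30 mm diameter, 122 mm high, about 90 g; origin: centre of the underside, z up. Above z = 86 mm its black top is a flat upright tab 34 mm wide (x), 12 mm thick (y), with an 18 mm eye through it along y. In line: its y parallel to the rack's y, either way round
- tube_a_eye (a point): centre of tube_a's eye, 104 mm above its underside, on its axis; the tab can be gripped here across its 34 mm width to turn or lift the tube
- tube_b: the second spice tube, the same in shape, size and axes as tube_a; it stands loose on the worktop to the right of the rack, beside the salt shaker
- tube_b_eye (a point): centre of tube_b's eye (104 mm above its underside, on its axis)
- rod: locking rod, 200 mm long, about 70 g: steel shaft 12 mm diameter, 155 mm long (last 8 mm tapered), to -y; dark wooden handle 14 mm wide (x), 45 mm long, to +y, from 10 mm above to 22 mm below the shaft's axis. Origin: on the axis at the shoulder, the handle's front face. The shaft lies on the chopping board, axis 28 mm above the worktop; the handle overhangs its left edge, flat sides upright
- rod_tip (a point): the shaft's tip (rod y = -155 mm)
- rod_handle (a point): middle of the handle's length, on the shaft's axis (rod y = +22.5 mm); the place to grip across the 14 mm width
- salt_shaker: bystander: round salt shaker, 44 mm diameter, 90 mm high, origin at the centre of its underside; it stands near the loose tube
- jam_jar: bystander: jam jar, 76 mm diameter, 95 mm high, behind the rack beside the microwave, origin at the centre of its underside
Mind the look-alikes: they are no part of the job. Leave any purple or yellow look-alike of the tube_b alone.

How it is judged:
By the outcome, as a careful person would: the job done as asked, in the order asked, and still so for the second after the job is handed in, with the robot touching nothing.
It also fails if it takes over 62 s, if anything falls off the work surface, if the arm or the gripper's body presses on something with over 40 N, if the wrist force passes 120 N, or if a joint passes its speed limit or range.

## Robot

A 6-joint arm with a two-finger parallel gripper is mounted at the origin on a cart in front of the work surface, level with it; the furniture and walls round the work are solid. World frame = base frame: x ahead of the robot, y to its left, z up, the work surface at z = 0. Lengths are in m, angles in degrees, forces in N, time in s.
With the tool pointing down it reaches from about 0.375 to 0.925 m from the base axis. Payload 5.7 kg.
Tool frame: the origin (TCP) lies at the very end of the fingers, on their centre line; the grasp point (between the pads) lies 19 mm behind it; z points along the fingers, y is the line along which they close (so a half turn about z gives the same grasp; the last joint's range is limited). The gripper opens to 88 mm and grips with 3 to 60 N. Pads are 20 mm wide; open, the fingers measure 115 mm over their backs; the gripper's body (75 mm by 178 mm) begins 61 mm behind the grasp point.
Start: joints at [70.01, 20.558, 86.54, -0, 72.909, -6.595], TCP at [0.139, 0.584, 0.223] pointing down, gripper open.
Joint ranges: [-170.27, 170.27], [-57.76, 135], [12.27, 136.19], [-55.21, 235.2], [11.17, 155.16], [-170.74, 170.74]. Speed limits (degrees/s): [136.94, 136.94, 180, 180, 180, 180].

## Interface

Orientations are given as [roll, pitch, yaw] about the fixed x, y, z axes, in that order (R = Rz(yaw) Ry(pitch) Rx(roll)).
In Python, from station import arm gives the robot as it stands. The module is installed in compiled form; this text tells all that it offers.
- The arm moves only by the tool apply_moves, never from a script. Its argument "series" is a list of rows, each an object with "offset": the shift along the tool's x, y, z in m, a list of three; "roll": the turn about the tool's z in degrees. A call has 1 to 20 rows; each row is the pose to reach, as a shift and turn from the pose commanded when the call began, along the tool's axes at that moment; what a row does not reach only later rows make up. A row lasts 1/12 s, in which the tool goes at most 41.7 mm and 7.16 degrees, less where a joint would pass 70% of its speed; a pose out of reach is approached as far as the arm can. A call with a gripper value outside its range is refused whole. "fingers" is the gripper command: -1 is shut, 1 is fully open, values between are in proportion, set as the call begins (left out, the last holds). The fingers move at their own pace and stop on an object; "newtons" is the grip in N (left out, the last holds). Time passes only in rows, so rows that repeat a pose let the fingers close. It gives the time, the measured TCP pose, the force, the opening and the grip force at its end, in the units of the state.
- arm.read_state(): the state, without advancing time (a new reading comes with each control period).
- arm.grab_frame(name): name is "side" or "top" or "wrist"; returns the picture (480x640x3 uint8, red, green, blue); there is no depth.
- arm.camera_params(name): a dict with "fovy" (degrees; the focal length in pixels is half the picture's height over the tangent of half this angle, whatever the lens; pixels are square), "cx", "cy" (the principal point, pixels), "pose" (4x4, takes a point from camera to world coordinates). Camera axes: x right, y down, z forward; pixel columns grow to the right and rows downward; lengths in m; the calibration is good to about 2 mm. A picture is of the moment at which its call begins: read the wrist's pose just before it. camera_params takes no time and is no camera call; for the wrist camera it gives the pose at the moment of the call.
- arm.close_job(): hands the job in; it is judged then, once.
The state is a dict: "time": time; "qpos": joint angles; "qvel": joint speeds; "tau": joint torques, N m; "eef_pos": TCP position; "tool_rot": TCP orientation; "ft_force": force on the tool from outside, world axes, zero at the start; "ft_torque": the same for the moment, N m; "finger_gap": finger opening in m; "grasp_force": force on a finger pad.
Only numpy, scipy, OpenCV 4.12 (cv2) and the standard library are available. Lean on these libraries where they do the work, as an engineer would, in place of code of your own. Each camera call takes 0.05 s, during which the arm holds its last target. There are 200 camera calls.

## Working session

There is one attempt and no reset: what is moved stays moved. The work goes in short steps, Python scripts to look and compute and a tool call to move; the robot and the scene stay as the last step left them, time stands still between calls to the robot, and variables do not carry over. Pictures are saved under pics/ and viewed, at most 10 in all, crops included, and the job is handed in when it is done.

Besides the shell and the picture viewer there is one more tool, called by a JSON object that holds its "op" and its "data", one argument or row to a line. apply_moves: Moves the arm, as the interface text tells. Its arguments: {"type":"object","properties":{"series":{"type":"array"},"fingers":{"type":"number"},"newtons":{"type":"number"}},"required":["series"]}

```bash
mkdir -p pics
python3 - <<'E'
from station import arm
import cv2,numpy as np
for n in("side","top","wrist"):
    p=arm.camera_params(n);print(n,p["fovy"],p["cx"],p["cy"],np.round(p["pose"],4).tolist(),[k for k in p])
    cv2.imwrite(f"pics/{n}0.png",arm.grab_frame(n)[:,:,::-1])
s=arm.read_state();print({k:np.round(v,3).tolist() for k,v in s.items()})
E
```

```text
side 57.051984466006836 318.90774238526564 237.15409885753644 [[0.8606, -0.3483, 0.3717, 0.1317], [-0.5089, -0.5597, 0.654, -0.8044], [-0.0197, -0.752, -0.6589, 0.8662], [0.0, 0.0, 0.0, 1.0]] ['fovy', 'cx', 'cy', 'pose']
top 55.86151509555718 315.06351469777303 231.2891209694238 [[-0.0162, -0.9971, 0.0743, 0.4809], [-0.9998, 0.0154, -0.0113, -0.0149], [0.0101, -0.0745, -0.9972, 1.3465], [0.0, 0.0, 0.0, 1.0]] ['fovy', 'cx', 'cy', 'pose']
wrist 68.72926188249524 312.92613374680275 242.48668470645976 [[0.2303, 0.9345, 0.2714, 0.0639], [0.9731, -0.2205, -0.0664, 0.6012], [-0.0022, 0.2794, -0.9602, 0.3837], [0.0, 0.0, 0.0, 1.0]] ['fovy', 'cx', 'cy', 'pose']
{'time': 0.15, 'qpos': [70.01, 20.588, 86.583, 0.0, 72.91, -6.596], 'qvel': [-0.034, -0.151, -0.232, -0.014, -0.016, 0.013], 'tau': [0.001, -51.575, -27.101, 0.067, 0.031, -0.0], 'eef_pos': [0.139, 0.583, 0.222], 'tool_rot': [-179.919, -0.009, 166.606], 'ft_force': [0.185, -0.5, 0.528], 'ft_torque': [-0.012, 0.015, -0.054], 'grasp_force': 0.0, 'finger_gap': 0.088}
```

View pics/top0.png

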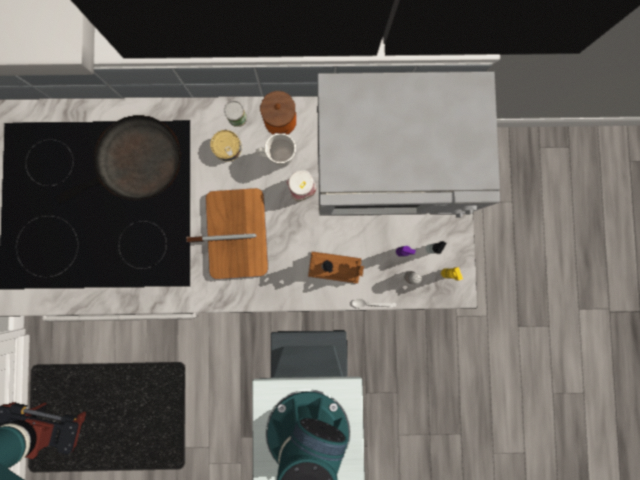

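View pics/side0.png

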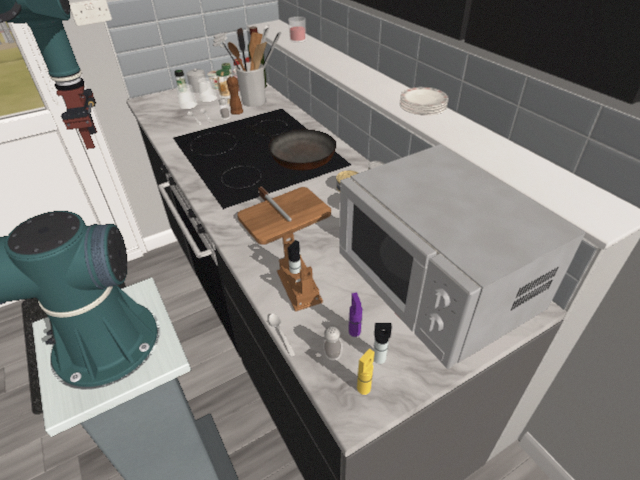

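Top view: the rack is at (335,267) and the rod at (222,238) on the board. Tube-like things are purple (405,251), black (439,247) and yellow (453,273), with the grey salt shaker at (413,278). The metal can with the black top at (439,247) top / (382,340) side fits tube_b, since the others are the coloured look-alikes. I'll confirm this in an enlarged crop.

```bash
cat > h.py <<'E'
from station import arm
import cv2,numpy as np
from scipy.spatial.transform import Rotation as R
def cam(n):
    p=arm.camera_params(n);return dict(f=240/np.tan(np.radians(p["fovy"]/2)),c=np.array([p["cx"],p["cy"]]),T=np.array(p["pose"]))
def ray(c,uv):
    d=np.r_[(np.array(uv,float)-c["c"])/c["f"],1.];return c["T"][:3,3],c["T"][:3,:3]@d
def onz(c,uv,z):
    o,d=ray(c,uv);return o+d*(z-o[2])/d[2]
def proj(c,P):
    q=c["T"][:3,:3].T@(np.asarray(P,float)-c["T"][:3,3]);return c["c"]+c["f"]*q[:2]/q[2]
def tri(rs):
    A=np.zeros((3,3));b=np.zeros(3)
    for o,d in rs:
        d=d/np.linalg.norm(d);M=np.eye(3)-np.outer(d,d);A+=M;b+=M@o
    return np.linalg.solve(A,b)
def tool(): 
    s=arm.read_state();return np.array(s["eef_pos"]),R.from_euler("xyz",s["tool_rot"],degrees=True).as_matrix()
E
python3 - <<'E'
from h import *
t=cv2.imread("pics/top0.png");s=cv2.imread("pics/side0.png")
a=cv2.resize(t[225:305,180:480],None,fx=2.66,fy=2.66,interpolation=3)
b=cv2.resize(s[225:405,230:430],None,fx=2,fy=2,interpolation=3)
w=cv2.resize(a,(800,213));b=cv2.copyMakeBorder(b,0,0,0,400,0)
cv2.imwrite("pics/crop.png",np.vstack([w,b]))
c=cam("top");d=cam("side")
for n,uv,z in[("tubeb",(439,246),.122),("rackc",(335,267),.046),("eyeA",(328,266),.13),("salt",(413,277),.09),("purple",(405,251),.12),("yellow",(453,273),.12),("rodtip",(255,236),.028),("handle",(188,240),.028)]:print(n,onz(c,uv,z).round(3))
print(tri([ray(c,(439,246)),ray(d,(382,325))]))
E
```

```text
tubeb [ 0.527 -0.364  0.122]
rackc [ 0.474 -0.085  0.046]
eyeA [ 0.478 -0.062  0.13 ]
salt [ 0.443 -0.298  0.09 ]
purple [ 0.515 -0.272  0.12 ]
yellow [ 0.453 -0.4    0.12 ]
rodtip [0.568 0.145 0.028]
handle [0.56  0.34  0.028]
[ 0.52734964 -0.36732139  0.11163968]
```

View pics/crop.png

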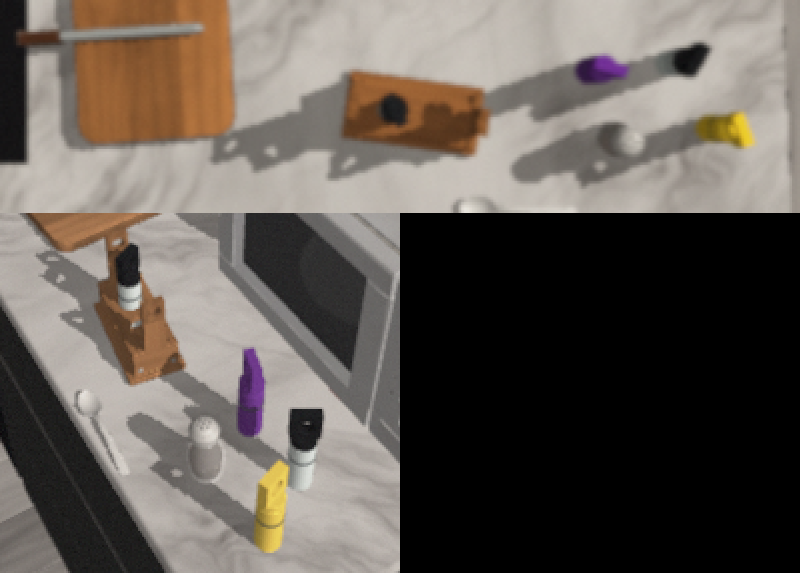

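The crop confirms it: tube_b is the metal can with the black tab, while purple and yellow are single-coloured look-alikes. I'll move to a wrist view of the rod first.

{"op": "apply_moves", "data": {
  "series": [
    {"offset": [-0.484,-0.259,0],"roll": 82.6},
    {"offset": [-0.484,-0.259,0],"roll": 82.6},
    {"offset": [-0.484,-0.259,0],"roll": 82.6},
    {"offset": [-0.484,-0.259,0],"roll": 82.6},
    {"offset": [-0.484,-0.259,0],"roll": 82.6},
    {"offset": [-0.484,-0.259,0],"roll": 82.6},
    {"offset": [-0.484,-0.259,0],"roll": 82.6},
    {"offset": [-0.484,-0.259,0],"roll": 82.6},
    {"offset": [-0.484,-0.259,0],"roll": 82.6},
    {"offset": [-0.484,-0.259,0],"roll": 82.6},
    {"offset": [-0.484,-0.259,0],"roll": 82.6},
    {"offset": [-0.484,-0.259,0],"roll": 82.6},
    {"offset": [-0.484,-0.259,0],"roll": 82.6},
    {"offset": [-0.484,-0.259,0],"roll": 82.6},
    {"offset": [-0.484,-0.259,0],"roll": 82.6},
    {"offset": [-0.484,-0.259,0],"roll": 82.6},
    {"offset": [-0.484,-0.259,0],"roll": 82.6}
  ]
}}

```text
time: 1.57
eef_pos: [0.5482, 0.2205, 0.2223]
tool_rot: [-179.9, 0.0, 84.1]
ft_force: [0.2, -0.5, 0.7]
finger_gap: 0.0878
grasp_force: 0.0
```

```bash
cat >> h.py <<'E'
import pickle
def snap(k,n="wrist"):
    c=cam(n);im=arm.grab_frame(n)[:,:,::-1].copy();cv2.imwrite(f"pics/{k}.png",im);pickle.dump(c,open(f"pics/{k}.pkl","wb"));return c,im
def load(k): return pickle.load(open(f"pics/{k}.pkl","rb")),cv2.imread(f"pics/{k}.png")
E
python3 -c "
from h import *
snap('rod1')"
```

{"op": "apply_moves", "data": {
  "series": [
    {"offset": [-0.277,-0.05,0],"roll": 0},
    {"offset": [-0.277,-0.05,0],"roll": 0},
    {"offset": [-0.277,-0.05,0],"roll": 0},
    {"offset": [-0.277,-0.05,0],"roll": 0},
    {"offset": [-0.277,-0.05,0],"roll": 0},
    {"offset": [-0.277,-0.05,0],"roll": 0},
    {"offset": [-0.277,-0.05,0],"roll": 0},
    {"offset": [-0.277,-0.05,0],"roll": 0}
  ]
}}

```text
time: 2.28
eef_pos: [0.4691, -0.0536, 0.2229]
tool_rot: [-180.0, 0.1, 83.9]
ft_force: [0.1, -0.1, 1.0]
finger_gap: 0.0879
grasp_force: 0.0
```

```bash
python3 -c "
from h import *
snap('rack1')
a=cv2.imread('pics/rod1.png');b=cv2.imread('pics/rack1.png')
cv2.imwrite('pics/m1.png',np.hstack([cv2.resize(a,(400,300)),cv2.resize(b,(400,300))]))"
```

```text
(no output)
```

View pics/m1.png

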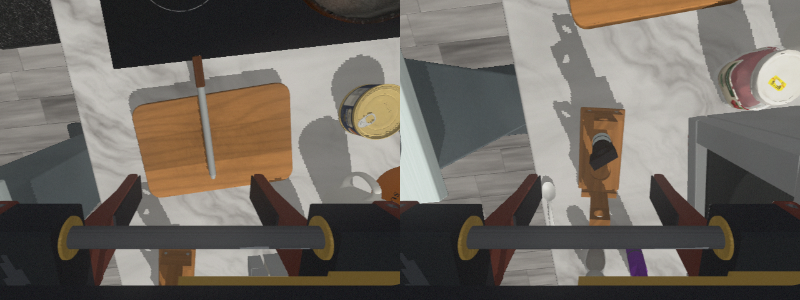

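Left half: the rod runs from handle end (197,57) to tip (212,178) in the halved view, on the board. Right half: the rack is at (600,150) with tube_a's tab at (603,152) twisted, and the right end plate at (600,205). I'll take two more views on the way to tube_b.

{"op": "apply_moves", "data": {
  "series": [
    {"offset": [-0.095,0.016,0],"roll": 0},
    {"offset": [-0.095,0.016,0],"roll": 0},
    {"offset": [-0.095,0.016,0],"roll": 0},
    {"offset": [-0.095,0.016,0],"roll": 0}
  ]
}}

```text
time: 2.67
eef_pos: [0.4783, -0.1477, 0.2228]
tool_rot: [179.9, 0.0, 83.9]
ft_force: [0.2, 0.2, -0.2]
finger_gap: 0.0874
grasp_force: 0.0
```

```bash
python3 -c "
from h import *
snap('rack2')"
```

{"op": "apply_moves", "data": {
  "series": [
    {"offset": [-0.155,0.061,0],"roll": 0},
    {"offset": [-0.155,0.061,0],"roll": 0},
    {"offset": [-0.155,0.061,0],"roll": 0},
    {"offset": [-0.155,0.061,0],"roll": 0},
    {"offset": [-0.155,0.061,0],"roll": 0},
    {"offset": [-0.155,0.061,0],"roll": 0}
  ]
}}

```text
time: 3.22
eef_pos: [0.5226, -0.3063, 0.2221]
tool_rot: [-180.0, -0.1, 84.0]
ft_force: [-0.6, 0.9, -0.4]
finger_gap: 0.0875
grasp_force: 0.0
```

```bash
python3 -c "
from h import *
c,im=snap('tub1')
for k in('rack1','rack2','tub1'):
    C,_=load(k);print(k,C['T'][:3,3].round(4),'rackR',proj(C,(.467,-.155,.129)),'tubeb',proj(C,(.527,-.366,.122)))
a=cv2.imread('pics/rack1.png')[150:360,260:400];b=cv2.imread('pics/rack2.png')[0:320,230:430];t=im[60:360,200:520]
f=lambda x:cv2.resize(x,(int(x.shape[1]*500/x.shape[0])//1,500),interpolation=3)
m=np.hstack([f(b),f(t)]);print(m.shape,b.shape);cv2.imwrite('pics/m2.png',m[:,:800] if m.shape[1]<=800 else cv2.resize(m,(800,int(500*800/m.shape[1]))))"
```

```text
rack1 [0.4769 0.0231 0.3845] rackR [323.52913276 359.86271255] tubeb [401.44751323 527.64444445]
rack2 [ 0.4858 -0.0712  0.3846] rackR [299.52703199 255.7046582 ] tubeb [388.05289208 456.91315812]
tub1 [ 0.5303 -0.2302  0.384 ] rackR [203.23734922  30.23067514] tubeb [326.13108359 311.65891573]
(500, 845, 3) (320, 200, 3)
```

View pics/m2.png

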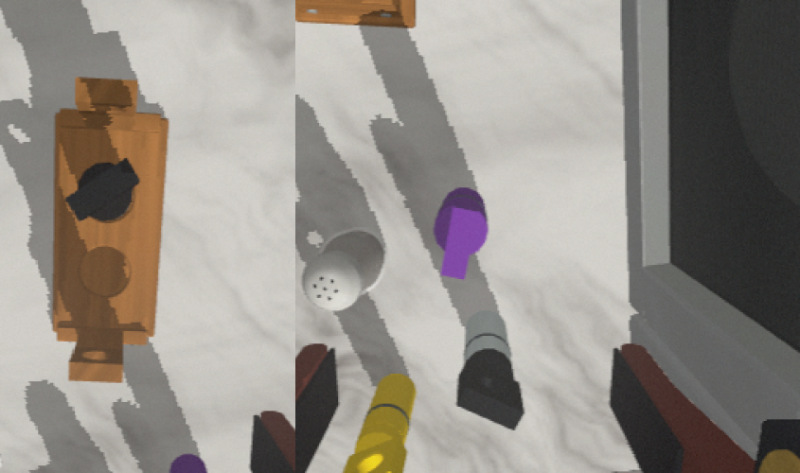

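Left: rack with the left plate top at (105,92) and the right plate at (95,370), tube_a's tab twisted at (105,190), and the empty hole at (105,270). Right: tube_b's black tab at (490,395), salt at (335,280), purple at (460,230), yellow at (385,420). Next is a contrast-stretched zoom for corners.

Run:
```python
from h import *
_,a=load("tub1");_,b=load("rack2");_,r=load("rod1")
g=lambda x:(255*(np.clip(x/90.,0,1))**.6).astype(np.uint8)
h=lambda x:(255*(np.clip(x/200.,0,1))**.7).astype(np.uint8)
f=lambda x:cv2.resize(x,(400,300),interpolation=cv2.INTER_NEAREST)
# each tile 80x60 px at 5x
m=np.vstack([np.hstack([f(g(a[270:330,290:370])),f(g(b[100:160,260:340]))]),np.hstack([f(h(b[40:100,260:340])),f(h(b[210:270,260:340]))])])
cv2.imwrite("pics/m3.png",m)
```

```text
(no output)
```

View pics/m3.png

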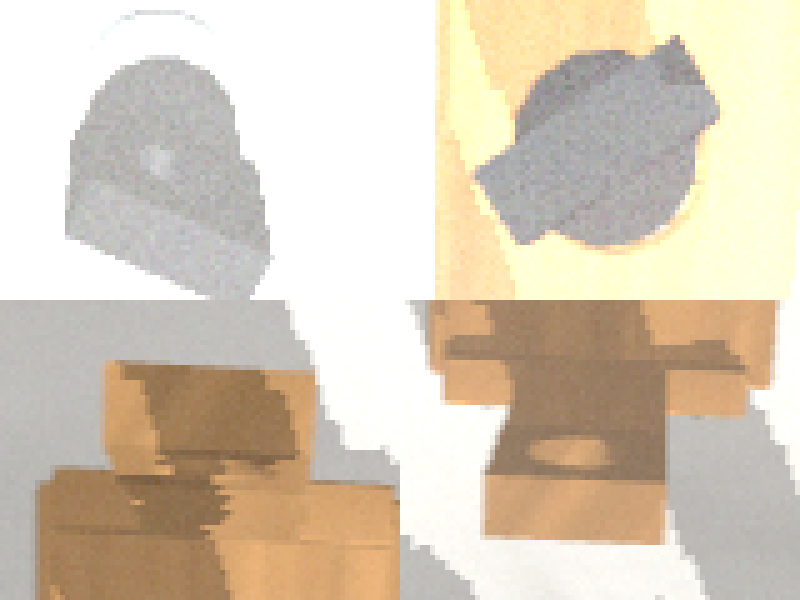

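Top-face corners read (wrist pixels): tube_b (305,306.4),(344.2,320.6),(303.1,317.4); tube_a (275,135),(284.4,148.6),(323.6,122.4),(315.2,107.6); left plate outer edge (281,52.4)-(323.2,54.4); right plate outer edge (276.6,257.2)-(313,258.8) and inner edge (277.6,244.2)-(313,246).

Run:
```python
from h import *
c,_=load("tub1");d,_=load("rack2");e,r=load("rod1")
B=[onz(c,u,.122) for u in((305,306.4),(344.2,320.6),(303.1,317.4),(339,331))]
A=[onz(d,u,.132) for u in((275,135),(284.4,148.6),(323.6,122.4),(315.2,107.6))]
L=[onz(d,u,.129) for u in((281,52.4),(323.2,54.4))]
Rr=[onz(d,u,.129) for u in((276.6,257.2),(313,258.8),(277.6,244.2),(313,246))]
n=lambda v:(np.linalg.norm(v[:2])*1000).round(1); a=lambda v:np.degrees(np.arctan2(v[1],v[0])).round(1)
print("B",np.round(B,4)[:,:2].tolist(),n(B[1]-B[0]),n(B[2]-B[0]),n(B[3]-B[2]),a(B[1]-B[0]),a(B[3]-B[2]),((B[1]+B[2])/2).round(4))
print("A",np.mean(A,0).round(4),n(A[2]-A[1]),n(A[1]-A[0]),a(A[2]-A[1]),a(A[3]-A[0]))
l=(L[0]+L[1])/2;q=(Rr[0]+Rr[1])/2;qi=(Rr[2]+Rr[3])/2
print("L",l.round(4),n(L[1]-L[0]),a(L[1]-L[0]),"R",q.round(4),n(Rr[1]-Rr[0]),a(Rr[1]-Rr[0]),"thick",n(q-qi),"len",n(l-q),"yaw of y",a(l-q),"centre",((l+q)/2).round(4))
# rod edges: steel shaft & handle rows
hsv=cv2.cvtColor(r,cv2.COLOR_BGR2HSV)
for v in range(84,296,12):
    row=hsv[v,295:360];print(v,[ (int(h),int(s),int(w)) for h,s,w in row[8:56:4]] if v in(96,180) else "",end="")
cv2.imwrite("pics/rodz.png",cv2.resize(r[85:295,290:360],(200,600),interpolation=0))
```

```text
B [[0.5102, -0.3595], [0.5412, -0.3757], [0.5075, -0.3693], [0.5361, -0.385]] 35.0 10.2 32.6 -27.7 -28.8 [ 0.5244 -0.3725  0.122 ]
A [ 0.4776 -0.0629  0.132 ] 32.1 11.0 26.5 26.6
L [ 0.4847 -0.0164  0.129 ] 27.7 -8.4 R [ 0.4632 -0.1565  0.129 ] 28.0 -8.6 thick 10.4 len 141.7 yaw of y 81.3 centre [ 0.4739 -0.0864  0.129 ]
84 96 [(75, 15, 35), (9, 38, 67), (12, 140, 89), (11, 133, 86), (13, 146, 84), (19, 18, 154), (25, 8, 186), (34, 11, 187), (30, 10, 186), (20, 12, 189), (24, 13, 190), (26, 11, 193)]108 120 132 144 156 168 180 [(15, 145, 144), (14, 150, 138), (14, 150, 136), (15, 153, 138), (15, 133, 96), (42, 10, 130), (50, 10, 156), (50, 5, 142), (14, 146, 147), (14, 152, 149), (14, 153, 152), (15, 152, 148)]192 204 216 228 240 252 264 276 288
```

Run:
```python
from h import *
c,_=load("tub1")
for z in(0,.02):print(onz(c,(408,80),z).round(3),onz(c,(411,256),z).round(3))
s=cam("side");print("side bottom front right",onz(s,(440,362),0).round(3),"left",onz(s,(343,255),0).round(3))
t=cam("top");print("top", [onz(t,(400,v),z).round(3)[0] for v,z in((192,.25),(213,.0),(213,.25),(205,.25))])
print("top faces right end",tri([ray(t,(497,200)),ray(s,(450,270))]))
e,r=load("rod1");hsv=cv2.cvtColor(r,cv2.COLOR_BGR2HSV)
pts=[]
for v in range(150,276,10):
    u=np.where(hsv[v,295:365,1]<40)[0]+295
    if len(u):pts.append(onz(e,(u.mean(),v),.032));print(v,u.min(),u.max(),end="; ")
p=np.array(pts);print("\nshaft",p[0].round(4),p[-1].round(4),np.polyfit(p[:,1],p[:,0],1))
for u,v in((340,284),(316,90)):print(onz(e,(u,v),.03).round(4))
```

```text
[ 0.631 -0.182  0.   ] [ 0.629 -0.369  0.   ]
[ 0.626 -0.184  0.02 ] [ 0.624 -0.362  0.02 ]
side bottom front right [ 0.635 -0.453  0.   ] left [ 0.639 -0.047 -0.   ]
top [np.float64(0.656), np.float64(0.632), np.float64(0.604), np.float64(0.624)]
top faces right end [ 0.61604261 -0.44583368  0.30043577]
150 295 328; 160 318 329; 170 320 330; 180 321 331; 190 323 333; 200 325 334; 210 325 335; 220 327 337; 230 329 338; 240 330 339; 250 332 341; 260 333 342; 270 334 343; 
shaft [0.5531 0.2878 0.032 ] [0.569  0.1614 0.032 ] [-0.07936565  0.58343521]
[0.5694 0.1443 0.03  ]
[0.5628 0.3412 0.03  ]
```

View pics/rodz.png

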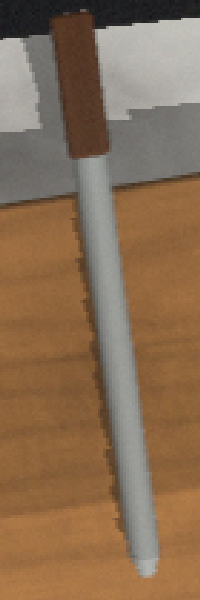

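Rod: handle end (70,15) to shoulder (90,157) to tip (148,572) in the zoom. The microwave's knobs are close to tube_b, so I'll grip its tab across the thickness with the camera on the robot's side, then re-grip across the width at the rack if needed.

{"op": "apply_moves", "data": {
  "series": [
    {"offset": [-0.0656,0.0083,-0.03],"roll": -67.7},
    {"offset": [-0.0656,0.0083,-0.03],"roll": -67.7},
    {"offset": [-0.0656,0.0083,-0.03],"roll": -67.7},
    {"offset": [-0.0656,0.0083,-0.03],"roll": -67.7},
    {"offset": [-0.0656,0.0083,-0.03],"roll": -67.7},
    {"offset": [-0.0656,0.0083,-0.03],"roll": -67.7},
    {"offset": [-0.0656,0.0083,-0.03],"roll": -67.7},
    {"offset": [-0.0656,0.0083,-0.03],"roll": -67.7},
    {"offset": [-0.0656,0.0083,-0.03],"roll": -67.7},
    {"offset": [-0.0656,0.0083,0],"roll": -67.7},
    {"offset": [-0.0656,0.0083,0.03],"roll": -67.7},
    {"offset": [-0.0656,0.0083,0.05],"roll": -67.7},
    {"offset": [-0.0656,0.0083,0.05],"roll": -67.7}
  ],
  "fingers": -0.09,
  "newtons": 20
}}

```text
time: 4.35
eef_pos: [0.5206, -0.3675, 0.1683]
tool_rot: [179.8, -0.5, 151.8]
ft_force: [-0.2, 0.3, 0.3]
finger_gap: 0.0401
grasp_force: 0.0
```

Run:
```python
from h import *
c,im=snap("tub2");s=arm.read_state();print(s["eef_pos"],s["tool_rot"],s["finger_gap"])
p=proj(c,(.524,-.3724,.122)).astype(int);print(p)
x0,y0=max(p[0]-100,0),max(p[1]-75,0);print(x0,y0)
g=(255*(np.clip(im[y0:y0+150,x0:x0+200]/110.,0,1))**.6).astype(np.uint8)
cv2.imwrite("pics/m4.png",cv2.resize(g,None,fx=4,fy=4,interpolation=0))
```

```text
[ 0.52177852 -0.36897787  0.17070166] [179.88313533  -0.35164471 151.83722505] 0.04008931494491968
[308 276]
208 201
```

View pics/m4.png

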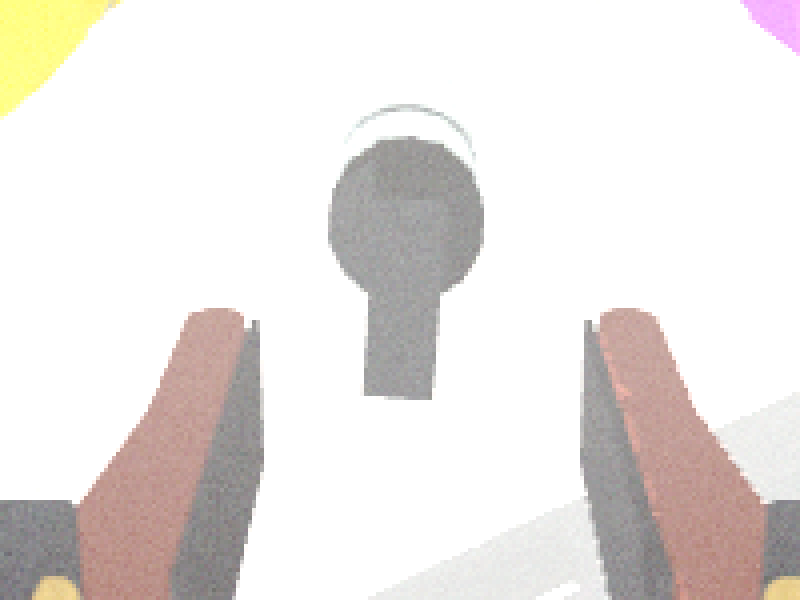

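The picture shows tube_b's tab top centred near (403,298) in the crop, aligned with the fingers and midway between them, and matches the prediction within 1 px. I'll descend and grip.

{"op": "apply_moves", "data": {
  "series": [
    {"offset": [0,0,0.03],"roll": 0},
    {"offset": [0,0,0.06],"roll": 0},
    {"offset": [0,0,0.083],"roll": 0},
    {"offset": [0,0,0.083],"roll": 0},
    {"offset": [0,0,0.083],"roll": 0}
  ]
}}

```text
time: 4.82
eef_pos: [0.5234, -0.3722, 0.0906]
tool_rot: [180.0, -0.0, 151.8]
ft_force: [-0.8, -0.4, -0.4]
finger_gap: 0.0397
grasp_force: 0.0
```

{"op": "apply_moves", "data": {
  "series": [
    {"offset": [0,0,0],"roll": 0},
    {"offset": [0,0,0],"roll": 0},
    {"offset": [0,0,0],"roll": 0},
    {"offset": [0,0,0],"roll": 0},
    {"offset": [0,0,0],"roll": 0},
    {"offset": [0,0,0],"roll": 0}
  ],
  "fingers": -1,
  "newtons": 20
}}

```text
time: 5.32
eef_pos: [0.5235, -0.374, 0.0908]
tool_rot: [-180.0, 0.1, 151.7]
ft_force: [-0.2, 0.7, 5.2]
finger_gap: 0.0121
grasp_force: 20.0
```

{"op": "apply_moves", "data": {
  "series": [
    {"offset": [0,0,-0.04],"roll": 0},
    {"offset": [0,0,-0.08],"roll": 0},
    {"offset": [0,0,-0.12],"roll": 0},
    {"offset": [0,0,-0.15],"roll": 0},
    {"offset": [0.0257,0.0309,-0.15],"roll": -5},
    {"offset": [0.0513,0.0617,-0.15],"roll": -10},
    {"offset": [0.077,0.0926,-0.15],"roll": -15},
    {"offset": [0.1028,0.1234,-0.15],"roll": -19.7},
    {"offset": [0.1285,0.1543,-0.15],"roll": -19.7},
    {"offset": [0.15,0.18,-0.15],"roll": -19.7},
    {"offset": [0.165,0.198,-0.15],"roll": -19.7},
    {"offset": [0.1713,0.2057,-0.15],"roll": -19.7},
    {"offset": [0.1713,0.2057,-0.15],"roll": -19.7},
    {"offset": [0.1713,0.2057,-0.15],"roll": -19.7},
    {"offset": [0.1713,0.2057,-0.15],"roll": -19.7}
  ]
}}

```text
time: 6.57
eef_pos: [0.4705, -0.1125, 0.2398]
tool_rot: [-179.9, 0.0, 171.4]
ft_force: [0.2, -0.3, -1.1]
finger_gap: 0.0119
grasp_force: 20.0
```

Run:
```python
from h import *
c,im=snap("ins1");d,si=snap("ins1s","side");s=arm.read_state();print(s["eef_pos"],s["tool_rot"],s["finger_gap"],s["grasp_force"])
P=np.array(s["eef_pos"]);print("wrist: tube bottom/top/hole", proj(c,(P[0],P[1],P[2]-.0905)),proj(c,P+[0,0,.031]),proj(c,(.4703,-.1101,.046)))
print("side", proj(d,(P[0],P[1],P[2]-.0905)),proj(d,P+[0,0,.031]),proj(d,(.4703,-.1101,.046)))
q=im[100:480,180:460];r=si[180:300,230:350]
cv2.imwrite("pics/m5.png",np.hstack([cv2.resize(q,(420,570)),cv2.resize(r,(380,380),interpolation=0) if 0 else cv2.copyMakeBorder(cv2.resize(r,(380,380),interpolation=0),0,190,0,0,0)]))
```

```text
[ 0.47029928 -0.11259998  0.23961848] [-1.79969772e+02  1.46559660e-02  1.71323367e+02] 0.011882695920473972 19.999159989056352
wrist: tube bottom/top/hole [312.91622947 246.80135361] [312.46209297 331.37993659] [315.46459334 217.31829722]
side [299.34342513 251.50335696] [296.63939488 211.12781465] [300.85917973 280.62101799]
```

View pics/m5.png

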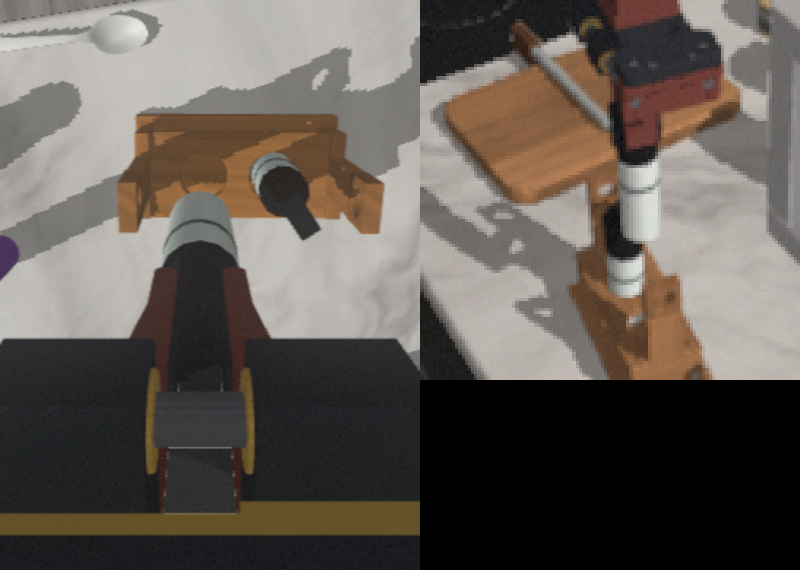

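The tube is held upright above the empty right hole (hole at (205,175) left half, tube bottom end at (200,195)). I'll measure the tube edges numerically for the fine alignment.

Run:
```python
from h import *
c,im=load("ins1");hsv=cv2.cvtColor(im,cv2.COLOR_BGR2HSV)
for v in range(236,262,4):
    row=hsv[v,270:360];m=np.where(row[:,1]<60)[0]+270
    ok=m[(m>280)&(m<345)]
    print(v,ok.min(),ok.max(),(ok.min()+ok.max())/2,end="; ")
print()
for u in(309,313,317):print(u,[(v,*map(int,hsv[v,u,1:])) for v in range(222,236)])
P=np.array([.4703,-.1126,.2396-.0907]);th=np.radians(171.35);tx=np.array([np.cos(th),np.sin(th),0]);ty=np.array([np.sin(th),-np.cos(th),0])
for z in(0,.03):print("edges",z,[proj(c,P+[0,0,z]+s*.015*ty).round(1).tolist() for s in(-1,1)])
t=np.linspace(0,2*np.pi,73);E=np.array([proj(c,P+.015*(np.cos(a)*tx+np.sin(a)*ty)) for a in t]);print("bottom ellipse min v",E[:,1].min())
H=np.array([.4703,-.1101,.046]);E=np.array([proj(c,H+.0165*(np.cos(a)*tx+np.sin(a)*ty)) for a in t]);print("hole",E.min(0),E.max(0))
for v in(212,216,220):print(v,hsv[v,292:340,2].tolist())
for u in(312,318):print(u,hsv[194:226,u,2].tolist())
```

```text
236 297 329 313.0; 240 295 331 313.0; 244 293 332 312.5; 248 281 344 312.5; 252 281 344 312.5; 256 281 344 312.5; 260 281 344 312.5; 
309 [(222, 133, 107), (223, 143, 139), (224, 150, 160), (225, 151, 162), (226, 148, 167), (227, 147, 167), (228, 21, 119), (229, 13, 118), (230, 10, 122), (231, 6, 120), (232, 13, 117), (233, 11, 119), (234, 9, 117), (235, 7, 113)]
313 [(222, 140, 158), (223, 143, 162), (224, 148, 159), (225, 149, 156), (226, 144, 165), (227, 64, 132), (228, 11, 118), (229, 4, 116), (230, 15, 121), (231, 13, 117), (232, 11, 115), (233, 11, 118), (234, 11, 118), (235, 9, 116)]
317 [(222, 143, 130), (223, 144, 149), (224, 149, 152), (225, 154, 159), (226, 154, 164), (227, 148, 169), (228, 25, 122), (229, 9, 120), (230, 7, 116), (231, 11, 121), (232, 13, 119), (233, 6, 119), (234, 6, 118), (235, 11, 120)]
edges 0 [[293.0, 246.7], [332.9, 246.8]]
edges 0.03 [[290.5, 259.7], [335.2, 259.8]]
bottom ellipse min v 227.34238961680714
hole [299.50219257 201.47236257] [331.42837658 232.76528176]
212 [102, 101, 100, 100, 102, 102, 102, 101, 98, 101, 104, 103, 104, 102, 103, 104, 1
[... 217 characters left out ...]
 99, 99, 98, 99, 96, 101, 97, 101, 99, 97, 100, 100, 99, 101, 99, 99, 99, 100, 103, 99, 102, 101, 101, 98, 103, 99, 129, 151, 151, 146, 146, 148, 149, 147, 144]
220 [97, 99, 99, 97, 100, 99, 100, 111, 101, 95, 105, 106, 107, 103, 102, 101, 100, 99, 98, 105, 98, 101, 99, 101, 98, 99, 98, 99, 100, 101, 100, 95, 100, 99, 98, 96, 101, 95, 105, 139, 153, 151, 149, 150, 144, 148, 150, 149]
312 [101, 100, 100, 102, 100, 102, 99, 90, 105, 104, 107, 109, 106, 103, 102, 104, 110, 103, 108, 102, 101, 98, 101, 94, 98, 100, 98, 99, 133, 158, 161, 161]
318 [100, 100, 98, 103, 104, 98, 97, 96, 99, 106, 109, 107, 110, 107, 105, 107, 107, 107, 102, 105, 102, 101, 101, 99, 97, 100, 98, 99, 147, 147, 152, 156]
```

The tube and hole match the model within 0.5 mm. I'll correct 2.5 mm in y and lower to just above the deck.

{"op": "apply_moves", "data": {
  "series": [
    {"offset": [0.0004,0.0025,0.02],"roll": 0},
    {"offset": [0.0004,0.0025,0.05],"roll": 0},
    {"offset": [0.0004,0.0025,0.08],"roll": 0},
    {"offset": [0.0004,0.0025,0.095],"roll": 0},
    {"offset": [0.0004,0.0025,0.095],"roll": 0},
    {"offset": [0.0004,0.0025,0.095],"roll": 0},
    {"offset": [0.0004,0.0025,0.095],"roll": 0}
  ]
}}

```text
time: 7.25
eef_pos: [0.4707, -0.1096, 0.1455]
tool_rot: [-180.0, 0.1, 171.4]
ft_force: [0.7, 0.4, -0.7]
finger_gap: 0.0116
grasp_force: 20.0
```

{"op": "apply_moves", "data": {
  "series": [
    {"offset": [0.0003,-0.0004,0.008],"roll": 0},
    {"offset": [0.0003,-0.0004,0.016],"roll": 0},
    {"offset": [0.0003,-0.0004,0.024],"roll": 0},
    {"offset": [0.0003,-0.0004,0.032],"roll": 0},
    {"offset": [0.0003,-0.0004,0.04],"roll": 0},
    {"offset": [0.0003,-0.0004,0.044],"roll": 0},
    {"offset": [0.0003,-0.0004,0.044],"roll": 0},
    {"offset": [0.0003,-0.0004,0.044],"roll": 0}
  ]
}}

```text
time: 7.92
eef_pos: [0.4697, -0.1091, 0.1003]
tool_rot: [-180.0, 0.0, 171.4]
ft_force: [1.3, -0.3, -2.1]
finger_gap: 0.0117
grasp_force: 20.0
```

{"op": "apply_moves", "data": {
  "series": [
    {"offset": [0,0,0],"roll": 0},
    {"offset": [0,0,0],"roll": 0},
    {"offset": [0,0,0],"roll": 0},
    {"offset": [0,0,-0.02],"roll": 0},
    {"offset": [0,0,-0.05],"roll": 0},
    {"offset": [0,0,-0.08],"roll": 0},
    {"offset": [0,0,-0.1],"roll": 0}
  ],
  "fingers": -0.36
}}

```text
time: 8.5
eef_pos: [0.4698, -0.1091, 0.203]
tool_rot: [-180.0, 0.1, 171.4]
ft_force: [-0.3, 0.1, -0.8]
finger_gap: 0.028
grasp_force: 0.0
```

{"op": "apply_moves", "data": {
  "series": [
    {"offset": [0,0.02,0],"roll": 54.9},
    {"offset": [-0.0009,0.0469,0],"roll": 54.9},
    {"offset": [-0.0009,0.0469,0],"roll": 54.9},
    {"offset": [-0.0009,0.0469,0],"roll": 54.9},
    {"offset": [-0.0009,0.0469,0],"roll": 54.9},
    {"offset": [-0.0009,0.0469,0],"roll": 54.9},
    {"offset": [-0.0009,0.0469,0],"roll": 54.9},
    {"offset": [-0.0009,0.0469,0],"roll": 54.9},
    {"offset": [-0.0009,0.0469,0],"roll": 54.9},
    {"offset": [-0.0009,0.0469,0],"roll": 54.9}
  ],
  "fingers": 0.4
}}

```text
time: 9.33
eef_pos: [0.477, -0.0627, 0.2006]
tool_rot: [-180.0, -0.0, 116.7]
ft_force: [-0.2, 0.1, 0.4]
finger_gap: 0.0615
grasp_force: 0.0
```

```bash
cat > ang.py <<'E'
from h import *
import sys
# dark tab tops: project hull of expected top face for a tube at known place, score the dark mask's top face by corners
def tabs(k):
    c,im=load(k);v=im.max(2)
    for n,P in(("A",(.4776,-.0629,.132)),("B",(.4703,-.1101,.132))):
        p=proj(c,P);x,y=p.astype(int);print(n,"pred",p.round(1))
        m=((v<75)&(cv2.cvtColor(im,cv2.COLOR_BGR2HSV)[:,:,1]<70)).astype(np.uint8)
        w=np.zeros_like(m);cv2.circle(w,(x,y),38,1,-1);m&=w
        cs,_=cv2.findContours(m,0,2)
        if cs:
            q=max(cs,key=cv2.contourArea);print(cv2.contourArea(q),cv2.approxPolyDP(q,2,True)[:,0].tolist())
if __name__=="__main__":
    snap(sys.argv[1]);s=arm.read_state();print(np.round(s["eef_pos"],4),np.round(s["tool_rot"],2),s["finger_gap"],s["time"]);tabs(sys.argv[1])
E
python3 ang.py ta1
```

```text
[ 0.4771 -0.0627  0.2007] [-179.99   -0.    116.67] 0.061407836015821116 9.3833
A pred [314.  256.7]
1673.5 [[276, 256], [288, 256], [290, 263], [297, 265], [337, 263], [338, 247], [335, 235], [330, 234], [325, 224], [309, 221], [293, 235], [290, 255]]
B pred [275.6 307.7]
2206.0 [[295, 275], [283, 270], [267, 270], [259, 279], [253, 293], [249, 281], [237, 307], [239, 319], [246, 331], [252, 317], [253, 301], [289, 323], [298, 308], [299, 292], [296, 290]]
```

{"op": "apply_moves", "data": {
  "series": [
    {"offset": [0,0,0.035],"roll": 0},
    {"offset": [0,0,0.07],"roll": 0},
    {"offset": [0,0,0.1025],"roll": 0},
    {"offset": [0,0,0.1025],"roll": 0},
    {"offset": [0,0,0.1025],"roll": 0}
  ]
}}

```text
time: 9.8
eef_pos: [0.4757, -0.0623, 0.0972]
tool_rot: [-179.8, -0.2, 116.6]
ft_force: [-0.0, 0.5, 0.7]
finger_gap: 0.0614
grasp_force: 0.0
```

{"op": "apply_moves", "data": {
  "series": [
    {"offset": [0,0,0],"roll": 0},
    {"offset": [0,0,0],"roll": 0},
    {"offset": [0,0,0],"roll": 0},
    {"offset": [0,0,0],"roll": 0},
    {"offset": [0,0,0],"roll": 6},
    {"offset": [0,0,0],"roll": 12},
    {"offset": [0,0,0],"roll": 18},
    {"offset": [0,0,0],"roll": 24},
    {"offset": [0,0,0],"roll": 30},
    {"offset": [0,0,0],"roll": 35.3},
    {"offset": [0,0,0],"roll": 35.3},
    {"offset": [0,0,0],"roll": 35.3},
    {"offset": [0,0,0],"roll": 35.3}
  ],
  "fingers": -1,
  "newtons": 12
}}

```text
time: 10.88
eef_pos: [0.4782, -0.0631, 0.0994]
tool_rot: [179.9, 0.0, 81.4]
ft_force: [-1.2, -0.2, 6.9]
finger_gap: 0.0341
grasp_force: 12.0
```

{"op": "apply_moves", "data": {
  "series": [
    {"offset": [0,0,0],"roll": 0},
    {"offset": [0,0,0],"roll": 0},
    {"offset": [0,0,0],"roll": 0},
    {"offset": [0,0,-0.035],"roll": 0},
    {"offset": [0,0,-0.07],"roll": 0},
    {"offset": [0,0,-0.1],"roll": 0},
    {"offset": [-0.03,0,-0.125],"roll": 0},
    {"offset": [-0.07,0,-0.125],"roll": 0},
    {"offset": [-0.09,0,-0.125],"roll": 0},
    {"offset": [-0.09,0,-0.125],"roll": 0},
    {"offset": [-0.09,0,-0.125],"roll": 0}
  ],
  "fingers": 0.1
}}

```text
time: 11.8
eef_pos: [0.4631, -0.1521, 0.2231]
tool_rot: [-180.0, -0.0, 81.1]
ft_force: [0.1, -0.4, 0.5]
finger_gap: 0.0482
grasp_force: 0.0
```

Run:
```python
from h import *
c,im=snap("chk");s=arm.read_state();print(np.round(s["eef_pos"],4),s["time"])
for n,P in(("A",(.4776,-.0629,.132)),("B",(.4703,-.1101,.132))):print(n,proj(c,P))
p=proj(c,(.474,-.0864,.13)).astype(int)-[80,100];print(p)
x0,y0=p.clip(0);g=(255*(np.clip(im[y0:y0+200,x0:x0+160]/110.,0,1))**.6).astype(np.uint8)
cv2.imwrite("pics/m6.png",cv2.resize(g,None,fx=3,fy=3,interpolation=0));print(x0,y0)
from ang import tabs;tabs("chk")
```

```text
[ 0.463  -0.1512  0.2228] 11.85
A [314.4297191  119.20334276]
B [314.37654249 189.5166419 ]
[234  55]
234 55
A pred [314.4 119.2]
1337.5 [[290, 111], [291, 128], [297, 129], [309, 140], [322, 139], [332, 128], [339, 126], [338, 109], [328, 109], [319, 102], [310, 102], [300, 110]]
B pred [314.4 189.5]
1240.0 [[289, 180], [289, 196], [300, 196], [308, 200], [334, 196], [333, 177], [328, 176], [325, 170], [316, 164], [302, 167]]
```

View pics/m6.png

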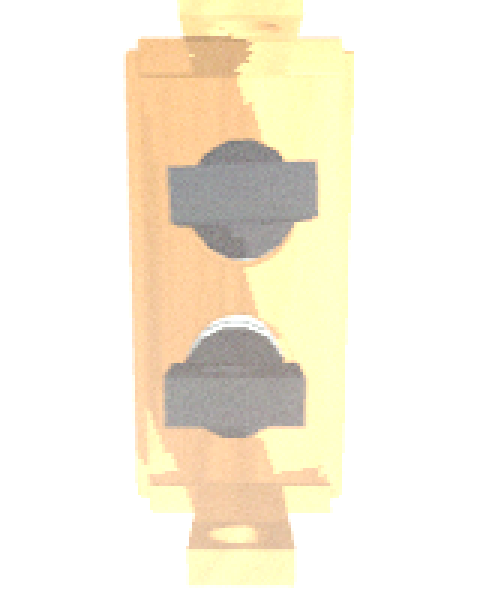

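Both tabs are in line with the rack axis (edges (168,166)-(316,160) and (165,428)-(303,425), within ~2.5°), both upright in their holes. Now the rod.

Run:
```python
from h import *
e,r=load("rod1")
H=[onz(e,u,.038) for u in((308.6,90.3),(322.5,89.2),(327.8,139.3),(313.8,140))]
end=(H[0]+H[1])/2;sh=(H[2]+H[3])/2;tip=onz(e,(341.8,286.3),.028)
a=lambda v:np.degrees(np.arctan2(v[1],v[0])).round(2);n=lambda v:(np.linalg.norm(v[:2])*1000).round(1)
print(end.round(4),sh.round(4),tip.round(4),"wid",n(H[1]-H[0]),n(H[2]-H[3]),"len",n(end-sh),n(sh-tip),"yaw",a(end-sh),a(sh-tip))
hsv=cv2.cvtColor(r,cv2.COLOR_BGR2HSV);pts=[]
for v in range(160,276,5):
    u=np.where(hsv[v,300:365,1]<40)[0]+300;pts.append(onz(e,((u.min()+u.max())/2,v),.028))
p=np.array(pts);k=np.polyfit(p[:,1],p[:,0],1);print("shaft yaw",90-np.degrees(np.arctan(k[0])),"x at handle",np.polyval(k,sh[1]+.0225),np.polyval(k,tip[1]))
```

```text
[0.5623 0.3405 0.038 ] [0.5629 0.2965 0.038 ] [0.5712 0.1405 0.028 ] wid 12.7 13.3 len 43.9 156.2 yaw 90.76 93.05
shaft yaw 92.71614831173237 x at handle 0.5619395951567038 0.5704078702542505
```

{"op": "apply_moves", "data": {
  "series": [
    {"offset": [0.04,0.0023,0],"roll": -11.2},
    {"offset": [0.08,0.0046,0],"roll": -11.2},
    {"offset": [0.12,0.0069,0],"roll": -11.2},
    {"offset": [0.16,0.0092,0],"roll": -11.2},
    {"offset": [0.2,0.0115,0],"roll": -11.2},
    {"offset": [0.24,0.0138,0],"roll": -11.2},
    {"offset": [0.28,0.0161,0],"roll": -11.2},
    {"offset": [0.32,0.0184,0],"roll": -11.2},
    {"offset": [0.36,0.0207,0.02],"roll": -11.2},
    {"offset": [0.4,0.023,0.04],"roll": -11.2},
    {"offset": [0.44,0.0253,0.07],"roll": -11.2},
    {"offset": [0.465,0.0268,0.1],"roll": -11.2},
    {"offset": [0.4795,0.0276,0.11],"roll": -11.2},
    {"offset": [0.4795,0.0276,0.11],"roll": -11.2},
    {"offset": [0.4795,0.0276,0.11],"roll": -11.2},
    {"offset": [0.4795,0.0276,0.11],"roll": -11.2}
  ]
}}

```text
time: 13.18
eef_pos: [0.5632, 0.3182, 0.1133]
tool_rot: [-180.0, 0.0, 92.5]
ft_force: [0.2, 0.4, -0.1]
finger_gap: 0.0483
grasp_force: 0.0
```

Run:
```python
from h import *
c,im=snap("rod2");s=arm.read_state();P=np.array(s["eef_pos"]);print(P.round(4),np.round(s["tool_rot"],2),s["time"])
hsv=cv2.cvtColor(im,cv2.COLOR_BGR2HSV)
pr=lambda a:proj(c,a).round(1)
print("pred handle end,sh",pr((.5612,.3405,.038)),pr((.5632,.2965,.038)))
# brown handle mask: dark, saturated
m=((hsv[:,:,1]>110)&(hsv[:,:,2]<115)&((hsv[:,:,0]<14)|(hsv[:,:,0]>174))).astype(np.uint8)
x,y=pr((.562,.319,.038)).astype(int);w=np.zeros_like(m);cv2.circle(w,(int(x),int(y)),60,1,-1);m&=w
cs,_=cv2.findContours(m,0,2);q=max(cs,key=cv2.contourArea);print(cv2.contourArea(q),cv2.approxPolyDP(q,2,True)[:,0].tolist())
for v in range(int(y)-25,int(y)+30,5):
    u=np.where(m[v])[0]; 
    if len(u):print(v,u.min(),u.max(),end="; ")
```

```text
[0.5638 0.3177 0.1141] [1.7997e+02 1.0000e-02 9.2430e+01] 13.2333
pred handle end,sh [312.1 221.9] [312.2 281. ]
9.0 [[316, 224], [313, 234], [316, 232], [317, 241]]
226 304 321; 231 315 321; 236 304 321; 241 304 317; 246 304 316; 251 304 314; 256 304 315; 261 304 321; 266 304 321; 271 304 321; 276 305 315;
```

The handle spans columns 304–321 around the predicted centre and is parallel to the tool. I'll descend and grip.

{"op": "apply_moves", "data": {
  "series": [
    {"offset": [0.001,-0.0012,0.03],"roll": 0},
    {"offset": [0.001,-0.0012,0.06],"roll": 0},
    {"offset": [0.001,-0.0012,0.085],"roll": 0},
    {"offset": [0.001,-0.0012,0.1],"roll": 0},
    {"offset": [0.001,-0.0012,0.1],"roll": 0},
    {"offset": [0.001,-0.0012,0.1],"roll": 0}
  ]
}}

```text
time: 13.73
eef_pos: [0.563, 0.3179, 0.014]
tool_rot: [-180.0, 0.0, 92.3]
ft_force: [0.1, 0.8, 0.4]
finger_gap: 0.0481
grasp_force: 0.0
```

{"op": "apply_moves", "data": {
  "series": [
    {"offset": [0,0,0],"roll": 0},
    {"offset": [0,0,0],"roll": 0},
    {"offset": [0,0,0],"roll": 0},
    {"offset": [0,0,0],"roll": 0},
    {"offset": [0,0,0],"roll": 0},
    {"offset": [0,0,0],"roll": 0}
  ],
  "fingers": -1,
  "newtons": 45
}}

```text
time: 14.23
eef_pos: [0.563, 0.319, 0.0136]
tool_rot: [180.0, -0.0, 92.4]
ft_force: [-0.1, -0.1, 2.3]
finger_gap: 0.0134
grasp_force: 45.0
```

{"op": "apply_moves", "data": {
  "series": [
    {"offset": [0,0,-0.02],"roll": 0},
    {"offset": [0,0,-0.05],"roll": 0},
    {"offset": [0,0,-0.086],"roll": 0},
    {"offset": [-0.02,-0.0135,-0.086],"roll": 3},
    {"offset": [-0.05,-0.027,-0.086],"roll": 6},
    {"offset": [-0.08,-0.04,-0.086],"roll": 9},
    {"offset": [-0.11,-0.0538,-0.086],"roll": 11},
    {"offset": [-0.1329,-0.0538,-0.086],"roll": 11},
    {"offset": [-0.1329,-0.0538,-0.086],"roll": 11},
    {"offset": [-0.1329,-0.0538,-0.086],"roll": 11},
    {"offset": [-0.1329,-0.0538,-0.086],"roll": 11}
  ]
}}

```text
time: 15.15
eef_pos: [0.5152, 0.1844, 0.0993]
tool_rot: [180.0, -0.0, 81.4]
ft_force: [-0.2, -0.0, -1.7]
finger_gap: 0.0138
grasp_force: 45.0
```

Run:
```python
from h import *
c,im=snap("ri1");d,si=snap("ri1s","side");t,ti=snap("ri1t","top");s=arm.read_state();P=np.array(s["eef_pos"]);print(P.round(4),np.round(s["tool_rot"],2),s["time"],s["ft_force"])
th=np.radians(s["tool_rot"][2]);u=np.array([np.cos(th),np.sin(th),0]);ax=P+[0,0,.0144];tip=ax-.1775*u
print("tip",tip.round(4),"wrist tip, mid, shoulder:",proj(c,tip),proj(c,ax-.1*u),proj(c,ax-.0225*u),"eye",proj(c,(.4845,-.0162,.114)))
hsv=cv2.cvtColor(im,cv2.COLOR_BGR2HSV)
for k in(.04,.06,.08,.1,.12,.14,.16,.172):
    p=proj(c,ax-k*u);v=int(p[1].round());
    if v>=480:print(k,p);continue
    row=hsv[v,int(p[0])-22:int(p[0])+23];print(k,p.round(1),"V",row[::2,2].tolist(),"S",row[::2,1].tolist())
x,y=proj(d,tip).astype(int);print("side tip",x,y,proj(d,(.4845,-.0162,.114)))
cv2.imwrite("pics/m7s.png",cv2.resize(si[y-50:y+50,x-65:x+65],None,fx=6,fy=6,interpolation=0))
```

```text
[0.515  0.1849 0.0991] [ 1.7998e+02 -2.0000e-02  8.1470e+01] 15.3 [-0.08169272  0.0794925  -1.5171142 ]
tip [0.4887 0.0094 0.1135] wrist tip, mid, shoulder: [313.08299749 576.25812556] [313.07940257 477.3690702 ] [313.07488794 353.18065491] eye [312.53409643 605.99559809]
0.04 [313.1 383.9] V [69, 71, 75, 71, 73, 72, 71, 72, 73, 69, 66, 71, 69, 71, 76, 74, 70, 72, 73, 71, 72, 69, 72] S [4, 11, 7, 14, 14, 11, 14, 4, 10, 4, 8, 14, 7, 11, 17, 7, 15, 14, 7, 11, 7, 7, 4]
0.06 [313.1 417. ] V [136, 136, 140, 137, 142, 123, 108, 130, 144, 156, 171, 178, 197, 192, 180, 171, 155, 197, 213, 213, 215, 214, 212] S [11, 8, 13, 13, 9, 10, 7, 6, 2, 10, 12, 6, 8, 7, 9, 4, 5, 9, 10, 10, 9, 11, 11]
0.08 [313.1 448.1] V [113, 115, 112, 113, 111, 113, 113, 112, 112, 113, 111, 113, 113, 109, 113, 110, 113, 112, 114, 113, 114, 113, 115] S [147, 149, 150, 144, 156, 140, 149, 143, 148, 144, 154, 147, 149, 161, 147, 146, 149, 148, 141, 144, 143, 144, 144]
0.1 [313.1 477.4] V [39, 37, 35, 36, 38, 36, 37, 35, 35, 28, 36, 37, 36, 37, 31, 37, 39, 34, 35, 34, 32, 34, 37] S [26, 34, 58, 57, 34, 7, 14, 36, 29, 0, 50, 34, 28, 34, 16, 28, 46, 23, 29, 15, 40, 15, 28]
0.12 [313.08040614 504.97508591]
0.14 [313.08135421 531.0545524 ]
0.16 [313.08225126 555.7306849 ]
0.172 [313.08276669 569.9091358 ]
side tip 283 231 [286.93628163 237.79282288]
```

Run:
```python
from h import *
d,si=load("ri1s");t,ti=load("ri1t");P=np.array([.515,.1849,.0991]);th=np.radians(81.47);u=np.array([np.cos(th),np.sin(th),0]);ax=P+[0,0,.0144]
for n,c,im in(("side",d,si),("top",t,ti)):
    a=proj(c,ax-.05*u);b=proj(c,ax-.17*u);dr=(b-a)/np.linalg.norm(b-a);nr=np.array([-dr[1],dr[0]]);print(n,a.round(1),b.round(1),"normal",nr.round(2))
    hs=cv2.cvtColor(im,cv2.COLOR_BGR2HSV)
    for k in(.06,.08,.1,.12,.14,.15,.165,.175,.185):
        p=proj(c,ax-k*u);o=[]
        for j in np.arange(-6,6.5,1):
            q=(p+j*nr).round().astype(int);o.append((int(hs[q[1],q[0],1]),int(hs[q[1],q[0],2])))
        print(k,o)
```

```text
side [269.5 205.1] [283.  230.2] normal [-0.88  0.47]
0.06 [(130, 141), (132, 137), (131, 138), (87, 137), (24, 147), (9, 145), (9, 145), (8, 126), (64, 107), (117, 122), (134, 131), (136, 133), (133, 136)]
0.08 [(135, 121), (132, 116), (132, 118), (78, 127), (23, 144), (10, 153), (5, 142), (11, 121), (66, 101), (119, 114), (130, 129), (133, 128), (135, 127)]
0.1 [(130, 124), (126, 127), (132, 124), (116, 127), (71, 132), (5, 151), (7, 141), (17, 105), (87, 111), (130, 133), (130, 129), (132, 131), (134, 131)]
0.12 [(128, 131), (129, 132), (132, 129), (123, 129), (50, 142), (8, 151), (9, 137), (22, 105), (85, 114), (132, 133), (132, 133), (131, 136), (128, 135)]
0.14 [(132, 155), (132, 157), (134, 152), (123, 153), (29, 151), (8, 151), (6, 123), (6, 123), (63, 109), (122, 136), (131, 150), (131, 150), (131, 150)]
0.15 [(134, 152), (133, 149), (128, 155), (127, 151), (32, 153), (7, 148), (7, 143), (6, 119), (77, 120), (121, 146), (131, 163), (133, 161), (131, 163)]
0.165 [(132, 160), (131, 160), (133, 155), (91, 157), (32, 153), (10, 161), (7, 141), (43, 118), (43, 118), (126, 164), (
[... 1057 characters left out ...]
, 189), (10, 171), (9, 164), (8, 155), (12, 146), (18, 169), (18, 194), (17, 196), (20, 188), (20, 164)]
0.15 [(17, 205), (19, 204), (18, 201), (18, 194), (14, 177), (9, 166), (10, 161), (9, 142), (17, 150), (19, 184), (17, 191), (20, 176), (20, 137)]
0.165 [(17, 208), (17, 206), (17, 198), (17, 175), (13, 160), (9, 165), (11, 161), (10, 134), (13, 117), (19, 123), (20, 126), (22, 127), (18, 126)]
0.175 [(18, 203), (20, 190), (18, 152), (19, 133), (17, 134), (12, 147), (13, 156), (12, 153), (18, 130), (20, 127), (22, 129), (20, 129), (20, 128)]
0.185 [(20, 137), (22, 128), (22, 127), (22, 126), (20, 126), (20, 127), (20, 127), (20, 128), (20, 126), (20, 126), (20, 126), (20, 127), (20, 125)]
```

Rod is straight and level, tip about 25 mm from the eye, lateral error about 0.1 mm. Threading.

{"op": "apply_moves", "data": {
  "series": [
    {"offset": [-0.012,0,0],"roll": 0},
    {"offset": [-0.022,0,0],"roll": 0},
    {"offset": [-0.028,0,0],"roll": 0},
    {"offset": [-0.034,0,0],"roll": 0},
    {"offset": [-0.04,0,0],"roll": 0},
    {"offset": [-0.045,0,0],"roll": 0},
    {"offset": [-0.05,0,0],"roll": 0},
    {"offset": [-0.05,0,0],"roll": 0}
  ]
}}

```text
time: 15.97
eef_pos: [0.507, 0.1334, 0.0992]
tool_rot: [-180.0, 0.0, 81.4]
ft_force: [-0.6, 0.1, -0.3]
finger_gap: 0.0138
grasp_force: 45.0
```

{"op": "apply_moves", "data": {
  "series": [
    {"offset": [-0.008,0,0],"roll": 0},
    {"offset": [-0.015,0,0],"roll": 0},
    {"offset": [-0.022,0,0],"roll": 0},
    {"offset": [-0.03,0,0],"roll": 0},
    {"offset": [-0.038,0,0],"roll": 0},
    {"offset": [-0.045,0,0],"roll": 0},
    {"offset": [-0.045,0,0],"roll": 0}
  ]
}}

```text
time: 16.55
eef_pos: [0.5001, 0.0885, 0.0991]
tool_rot: [-180.0, 0.0, 81.3]
ft_force: [-0.1, -0.1, -1.4]
finger_gap: 0.014
grasp_force: 45.0
```

{"op": "apply_moves", "data": {
  "series": [
    {"offset": [-0.008,0,0],"roll": 0},
    {"offset": [-0.015,0,0],"roll": 0},
    {"offset": [-0.022,0,0],"roll": 0},
    {"offset": [-0.03,0,0],"roll": 0},
    {"offset": [-0.038,0,0],"roll": 0},
    {"offset": [-0.045,0,0],"roll": 0},
    {"offset": [-0.045,0,0],"roll": 0}
  ]
}}

```text
time: 17.13
eef_pos: [0.4934, 0.0441, 0.0991]
tool_rot: [-180.0, 0.0, 81.3]
ft_force: [0.2, -0.2, -0.4]
finger_gap: 0.0136
grasp_force: 45.0
```

{"op": "apply_moves", "data": {
  "series": [
    {"offset": [-0.007,0,0],"roll": 0},
    {"offset": [-0.014,0,0],"roll": 0},
    {"offset": [-0.021,0,0],"roll": 0},
    {"offset": [-0.028,0,0],"roll": 0},
    {"offset": [-0.033,0,0],"roll": 0},
    {"offset": [-0.033,0,0],"roll": 0}
  ]
}}

```text
time: 17.63
eef_pos: [0.4886, 0.0118, 0.0992]
tool_rot: [-180.0, 0.0, 81.4]
ft_force: [-0.2, -0.1, -0.7]
finger_gap: 0.0137
grasp_force: 45.0
```

{"op": "apply_moves", "data": {
  "series": [
    {"offset": [-0.002,0,0],"roll": 0},
    {"offset": [-0.004,0,0],"roll": 0},
    {"offset": [-0.005,0,0],"roll": 0},
    {"offset": [-0.006,0,0],"roll": 0},
    {"offset": [-0.006,0,0],"roll": 0},
    {"offset": [-0.006,0,0],"roll": 0}
  ]
}}

```text
time: 18.13
eef_pos: [0.4879, 0.007, 0.0992]
tool_rot: [-180.0, 0.0, 81.4]
ft_force: [0.5, -0.1, -1.4]
finger_gap: 0.0138
grasp_force: 45.0
```

{"op": "apply_moves", "data": {
  "series": [
    {"offset": [-0.001,0,0],"roll": 0},
    {"offset": [-0.002,0,0],"roll": 0},
    {"offset": [-0.003,0,0],"roll": 0},
    {"offset": [-0.003,0,0],"roll": 0}
  ]
}}

```text
time: 18.47
eef_pos: [0.4878, 0.0059, 0.0993]
tool_rot: [180.0, -0.2, 81.3]
ft_force: [1.9, 10.9, -1.0]
finger_gap: 0.0138
grasp_force: 45.0
```

Contact at the expected home position (rack y = 93.3 mm vs 93.5 nominal). I'll press slightly, lower onto the eyes and release.

{"op": "apply_moves", "data": {
  "series": [
    {"offset": [-0.001,0,0],"roll": 0},
    {"offset": [-0.001,0,0],"roll": 0},
    {"offset": [-0.0005,0,0.001],"roll": 0},
    {"offset": [0,0,0.002],"roll": 0},
    {"offset": [0.002,0,0.002],"roll": 0}
  ]
}}

```text
time: 18.88
eef_pos: [0.488, 0.0065, 0.0974]
tool_rot: [180.0, -0.0, 81.4]
ft_force: [-0.3, -0.4, -1.2]
finger_gap: 0.0138
grasp_force: 45.0
```

{"op": "apply_moves", "data": {
  "series": [
    {"offset": [-0.001,0,0],"roll": 0},
    {"offset": [-0.002,0,0],"roll": 0},
    {"offset": [-0.0025,0,0],"roll": 0},
    {"offset": [-0.0025,0,0],"roll": 0}
  ]
}}

```text
time: 19.22
eef_pos: [0.4878, 0.0059, 0.0973]
tool_rot: [180.0, -0.3, 81.3]
ft_force: [2.7, 14.4, 2.3]
finger_gap: 0.0138
grasp_force: 45.0
```

{"op": "apply_moves", "data": {
  "series": [
    {"offset": [0,0,0],"roll": 0},
    {"offset": [0,0,0],"roll": 0},
    {"offset": [0,0,0],"roll": 0},
    {"offset": [0,0,0],"roll": 0}
  ],
  "fingers": -0.1
}}

```text
time: 19.55
eef_pos: [0.4873, 0.003, 0.0972]
tool_rot: [-180.0, 0.0, 81.4]
ft_force: [-0.3, 0.3, -0.1]
finger_gap: 0.0365
grasp_force: 0.0
```

{"op": "apply_moves", "data": {
  "series": [
    {"offset": [0,0,-0.03],"roll": 0},
    {"offset": [0,0,-0.06],"roll": 0},
    {"offset": [0,0,-0.1],"roll": 0},
    {"offset": [-0.02,0,-0.13],"roll": 0},
    {"offset": [-0.05,0,-0.13],"roll": 0},
    {"offset": [-0.05,0,-0.13],"roll": 0},
    {"offset": [-0.05,0,-0.13],"roll": 0}
  ]
}}

```text
time: 20.13
eef_pos: [0.4798, -0.0472, 0.2275]
tool_rot: [180.0, 0.0, 81.2]
ft_force: [0.5, 0.7, -0.9]
finger_gap: 0.0394
grasp_force: 0.0
```

Run:
```python
from h import *
c,im=snap("end");d,si=snap("ends","side");s=arm.read_state();print(np.round(s["eef_pos"],4),s["time"],s["finger_gap"])
C=np.array([.4739,-.0864,0]);u=np.array([.1495,.9888,0]);v=np.array([.9888,-.1495,0])
hs=cv2.cvtColor(im,cv2.COLOR_BGR2HSV)
print("handle/plate along y at axis top (z~.12)")
for y in range(56,122,3):
    p=proj(c,C+u*y/1000+[0,0,.1215]).round().astype(int);print(y,p.tolist(),hs[p[1],p[0]].tolist(),end=" ")
print()
# shaft gap between A and B, and plates
for y in(45,40,10,0,-10,-45,-50,-76,-80,-83,-86,-90):
    o=[]
    for x in(-14,-9,-4,0,4,9,14):
        p=proj(c,C+u*y/1000+v*x/1000+[0,0,.1115]).round().astype(int);o.append(hs[p[1],p[0],1:].tolist() if p[1]<480 else None)
    print(y,o)
from ang import tabs;tabs("end")
```

```text
[ 0.4792 -0.0457  0.2265] 20.2333 0.03934002414419874
handle/plate along y at axis top (z~.12)
56 [313, 221] [60, 6, 173] 59 [313, 217] [66, 7, 175] 62 [313, 213] [15, 145, 151] 65 [313, 209] [14, 142, 165] 68 [313, 205] [15, 145, 167] 71 [313, 202] [14, 121, 95] 74 [313, 198] [11, 103, 67] 77 [313, 194] [12, 103, 67] 80 [313, 190] [13, 123, 93] 83 [313, 186] [11, 121, 95] 86 [313, 182] [10, 121, 97] 89 [313, 178] [10, 113, 97] 92 [313, 174] [11, 115, 100] 95 [313, 170] [9, 110, 95] 98 [313, 166] [10, 121, 97] 101 [313, 162] [11, 119, 101] 104 [313, 157] [11, 114, 98] 107 [313, 153] [13, 132, 93] 110 [313, 149] [12, 120, 96] 113 [313, 145] [11, 117, 96] 116 [313, 141] [11, 103, 69] 119 [313, 136] [23, 8, 134] 
45 [[124, 109], [6, 121], [5, 106], [11, 114], [5, 103], [11, 136], [138, 148]]
40 [[130, 110], [13, 40], [9, 108], [9, 115], [7, 109], [26, 49], [122, 148]]
10 [[81, 72], [9, 89], [6, 118], [6, 173], [6, 165], [12, 129], [149, 171]]
0 [[27, 103], [9, 86], [7, 143], [6, 175], [7, 138], [11, 138], [147, 166]]
-10 [[13, 39], [22, 46], [7, 109], [7, 112], [10, 103], [11, 45], [145, 156]]
-45 [[19, 189], [129, 95], [4, 137], [6, 176], [11, 166], [122, 96], [8, 128]]
-50 [[28, 157], [129, 95], [2, 106], [6, 172], [10, 105], [130, 94], [9, 162]]
-76 [[151, 154], [146, 147], [153, 155], [148, 164], [143, 150], [144, 151], [80, 157]]
-80 [[12, 66], [8, 64], [8, 64], [15, 66], [12, 65], [4, 61], [20, 63]]
-83 [[12, 65], [8, 65], [4, 66], [7, 70], [8, 66], [12, 66], [15, 70]]
-86 [[11, 72], [4, 72], [11, 70], [4, 68], [7, 71], [7, 75], [11, 69]]
-90 [[12, 66], [4, 69], [15, 69], [8, 66], [15, 68], [15, 67], [8, 66]]
A pred [313.5 264. ]
1032.0 [[323, 233], [320, 233], [320, 252], [305, 251], [305, 234], [299, 239], [299, 243], [295, 244], [294, 271], [335, 269], [333, 246]]
B pred [313.4 319.2]
1079.5 [[302, 283], [293, 295], [292, 324], [331, 324], [329, 294], [323, 285], [320, 284], [320, 305], [307, 307], [305, 282]]
```

The handle spans rack y 71–116 mm with no gap, so it is home. The shaft is visible between all the eyes and both tabs are in line. Handing in.

```bash
python3 -c "
from station import arm
print(arm.close_job())"
```

```text
the job is handed in; nothing more can be done
None
```

The job is handed in at about 20 s: tube_b stands in the right hole, both tabs line up with the rack (tube_a about 2.5° off, tube_b within about 1°), and the rod is threaded with its handle home against the left end plate and released; I did not directly see the tip come out of the right plate.

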